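Straighten the bead tubs and click the ruler home in the rack

ROBOT

A 6-joint arm with a two-finger parallel gripper is mounted at the origin on the work surface. World frame = base frame: x ahead of the robot, y to its left, z up, the work surface at z = 0. Lengths are in mm, angles in rad, forces in N, time in s.
With the tool pointing down it reaches from about 325 to 775 mm from the base axis. Payload 5.5 kg.
Tool frame: the origin (TCP) lies midway between the tips of the shut fingers; the grasp point (between the pads) lies 19 mm behind it; z points along the fingers, y is the line along which they close (so a half turn about z gives the same grasp; the last joint's range is limited). The gripper opens to 88 mm and grips with 3 to 60 N. Pads are 20 mm wide; open, the fingers measure 115 mm over their backs; the gripper's body (75 mm by 178 mm) begins 61 mm behind the grasp point.
Start: joints at [-1.198, 0.091, 1.231, -0, 1.82, -0.057], TCP at [250.015, -545.444, 222.631] pointing down, gripper open.
Joint ranges: [-2.87, 2.87], [-0.86, 2.18], [0.17, 2.46], [-1.51, 4.65], [0.06, 2.69], [-2.65, 2.65]. Speed limits (rad/s): [2.57, 2.57, 3.01, 3.14, 3.14, 3.14].

INTERFACE

Orientations are given as a unit quaternion [w, x, y, z].
In Python, from rig import ctrl, viewer gives the robot as it stands.
- The arm moves only by the tool play_rows, never from a script. Its argument "targets" is a list of rows, each an object with "dp": the shift along the tool's x, y, z as a fraction of full scale, a list of three; "twist": the turn, a rotation vector about the tool's x, y, z as a fraction of full scale, a list of three; "gripper": the opening, from 0 (shut) to 1 (fully open). In form: [{"dp": [x, y, z], "twist": [wx, wy, wz], "gripper": gripper}, ...]. A call has 1 to 8 rows; each row shifts and turns the commanded pose from where the row before left it, along the tool's axes as they then stand; what a row does not reach is not made up. Full scale, the value 1, is 0.02 m for a shift and 5 degrees for a turn. A row lasts 1/12 s, in which the tool goes at most 41.7 mm and 7.16 degrees, less where a joint would pass 70% of its speed; a pose out of reach is approached as far as the arm can. A call with a number of a shift or a turn outside -1 to 1 is refused whole. A call with a gripper value outside its range is refused whole. The fingers move at their own pace and stop on an object; "squeeze" is the grip in N (left out, the last holds). Time passes only in rows, so rows that do not move let the fingers close. It gives the time, the measured TCP pose, the force, the opening and the grip force at its end, in the units of the state.
- ctrl.sense(): the state, without advancing time (a new reading comes with each control period).
- viewer.capture(name): name is "side" or "top" or "wrist"; returns a dict with "pixels" (480x640x3 uint8, red, green, blue), "vertical_fov" (degrees; the focal length in pixels is half the picture's height over the tangent of half this angle, whatever the lens; pixels are square), "cx", "cy" (the principal point, pixels), "distortion" ([k1, k2, p1, p2, k3] as OpenCV has them; the pictures are not rectified), "camera_from_world" (4x4, takes a point from world to camera coordinates). Camera axes: x right, y down, z forward; pixel columns grow to the right and rows downward; lengths in mm; the calibration is good to about 2 mm. A picture is of the moment at which its call begins. There is no depth.
- ctrl.finish_job(): hands the job in; it is judged then, once.
The state is a dict: "t": time; "qpos": joint angles; "joint_vel": joint speeds; "tau": joint torques, N m; "position": TCP position; "ee_rot": TCP orientation; "force": force on the tool from outside, world axes, zero at the start; "moment": the same for the moment, N m; "gripper_width": finger opening in mm; "grasp_force": force on a finger pad.
Only numpy, scipy, OpenCV 4.12 (cv2) and the standard library are available. Lean on these libraries where they do the work, as an engineer would, in place of code of your own. Each camera call takes 0.05 s, during which the arm holds its last target. There are 200 camera calls.

TASK

One of the three bead tubs has been left outside the open wooden rack: stand it upright in the vacant place between or beside the other two. Then take the straightedge ruler by its red handle, slide it flat into the rack from the open end so that its edge pushes all three tubs into one straight row against the back fence, and keep going until both brass catches are pushed aside and snap shut behind the ruler; leave it there. Keep all tubs upright and do not disturb the jar, caddy, hoop or tweezers.

Things in the scene. Friction and masses are not known exactly. Their poses are not given: they have to be found in the camera images.
- rack: fixed floorless wooden rack, 28 mm high. Origin on the table on the row line (tub centres when in line), midway across. x: ruler's push direction (yaw near 0), y: along the row. Fence's inner face x = +28 mm; cheeks' inner faces y = +-109 mm, from the fence to x = -105 mm, then a mouth flaring 12 mm a side wider, to x = -137 mm. With the ruler home its front edge is at x = -28 mm
- catch_left (a joint): sprung brass catch in the left (+y) cheek, m: 0 closed, grows as it is pushed outward (to 0.016). Its ramp starts at rack x = -93 mm; 8 to 26 mm above the table. 1.2 N closed, +0.15 N per mm; springs back to 0 once the ruler's front edge is past rack x = -31 mm. Pushing past both takes about 5 to 10 N
- catch_right (a joint): the same catch, mirrored, in the right (-y) cheek (nose at rack y = -97 mm)
- catch_left_nose (a point): inner corner of the left catch's holding face, 17 mm above the table, at rack x = -49 mm, y = 97 mm (7 mm into the ruler's path)
- catch_right_nose (a point): the same of the right catch, at rack x = -49 mm, y = -97 mm
- spot: flat red felt spot, 44 mm diameter, 1 mm thick, look only, lying in the rack in the vacant place: left, middle or right. The three places are about 62 mm apart (rack y about +62, 0, -62 mm), so a tub set there has about 6 mm free to a neighbour. The spot and the tubs in the rack start 15 to 75 mm in front of the row line; anywhere in that depth will do for the third
- tub_a_mid (a point): round bead tub, clear plastic with yellow beads and yellow lid, smooth straight side, 54 mm diameter, 78 mm tall, about 0.16 kg; the point is its centre, 39 mm up, z is its own upward axis. Two of the three tubs start standing out of line in the rack, the third (any of them) stands outside it
- tub_b_mid (a point): round bead tub, clear plastic with green beads and green lid, smooth straight side, 54 mm diameter, 78 mm tall, about 0.16 kg; the point is its centre, 39 mm up, z is its own upward axis. Two of the three tubs start standing out of line in the rack, the third (any of them) stands outside it
- tub_c_mid (a point): round bead tub, clear plastic with blue beads and blue lid, smooth straight side, 54 mm diameter, 78 mm tall, about 0.16 kg; the point is its centre, 39 mm up, z is its own upward axis. Two of the three tubs start standing out of line in the rack, the third (any of them) stands outside it
- ruler_grip (a point): centre of the ruler's red handle, 17 mm up, 52 mm behind the front edge. Ruler: T-shaped, 0.14 kg, flat; wooden bar 208 (own y) x 18 (own x) x 28 mm high; handle behind its middle 75 long (own x, 18 to 93 mm behind the front edge) x 22 wide x 34 mm high, pinched across its width from above. Own x points from handle to front edge. Starts beside the rack, opposite the stray tub, yaw within 0.9 rad
- ruler_edge (a point): middle of the ruler's front (pushing) face, 14 mm above its underside; same axes as the ruler
- jar_mid (a point): bystander: blue ceramic jar with twist-lock top, 84 mm diameter, 118 mm tall, point half-way up its axis (59 mm). It stands 100 to 116 mm (centre to centre) from the stray tub, on the robot's side of it
- caddy: bystander: stainless caddy 100 x 160 x 70 mm (own x, y, z) with a wire bail to 114 mm height; origin under its centre
- hoop: bystander: oval wooden embroidery hoop lying flat, 144 x 194 mm outside, 14 mm high; origin under its centre
- tweezers: bystander: chrome tweezers 140 mm long (own y), 8 mm high, lying beyond the fence of the rack; origin under the middle
Things that resemble listed ones, but are neither listed nor needed, are in the scene too. Of the things that look like the part that bears tub_a_mid, the smallest one is meant.

How it is judged:
By the outcome, as a careful person would: the job done as asked, in the order asked, and still so for the second after the job is handed in, with the robot touching nothing.
It also fails if it takes over 61 s, if anything falls off the work surface, if the arm or the gripper's body presses on something with over 40 N, if the wrist force passes 120 N, or if a joint passes its speed limit or range.

## Working session

There is one attempt and no reset: what is moved stays moved. The work goes in short steps, Python scripts to look and compute and a tool call to move; the robot and the scene stay as the last step left them, time stands still between calls to the robot, and variables do not carry over. Pictures are saved under pics/ and viewed, at most 10 in all, crops included, and the job is handed in when it is done.

Besides the shell and the picture viewer there is one more tool, called after "Emit:" as a command line: name --argument value ..., lists and objects as JSON in quotes. play_rows: Moves the arm, as the interface text tells. Its arguments: {"type":"object","properties":{"targets":{"type":"array","items":{"type":"object","properties":{"dp":{"type":"array","items":{"type":"number","minimum":-1,"maximum":1}},"twist":{"type":"array","items":{"type":"number","minimum":-1,"maximum":1}},"gripper":{"type":"number"}}}},"squeeze":{"type":"number"}},"required":["targets"]}

```bash
mkdir -p pics; ls; cat > h.py <<'E'
import numpy as np,cv2
from rig import ctrl,viewer
def cap(n,save=None):
    c=viewer.capture(n)
    if save: cv2.imwrite('pics/'+save,c['pixels'][:,:,::-1])
    return c
def K(c):
    f=240/np.tan(np.radians(c['vertical_fov'])/2)
    return np.array([[f,0,c['cx']],[0,f,c['cy']],[0,0,1.]]),np.array(c['distortion'],float)
def ray(c,uv,z):
    k,d=K(c);uv=np.array(uv,float).reshape(-1,1,2)
    p=cv2.undistortPointsIter(uv,k,d,None,None,(3,100,1e-9)).reshape(-1,2)
    T=np.array(c['camera_from_world']);R=T[:3,:3];o=-R.T@T[:3,3]
    v=np.c_[p,np.ones(len(p))]@R
    return o+v*((z-o[2])/v[:,2])[:,None]
def proj(c,P):
    k,d=K(c);T=np.array(c['camera_from_world'])
    return cv2.projectPoints(np.array(P,float).reshape(-1,1,3),cv2.Rodrigues(T[:3,:3])[0],T[:3,3],k,d)[0].reshape(-1,2)
E
python3 - <<'E'
from h import *
for n in('top','side'):
    c=cap(n,n+'0.png');T=np.array(c['camera_from_world']);print(n,c['vertical_fov'],c['distortion'],(-T[:3,:3].T@T[:3,3]).round(),T[:3,:3].round(2).tolist())
s=ctrl.sense();print(s)
E
```

```text
pics
top 44.43969858561701 [-0.02543728  0.          0.          0.          0.        ] [ 450.  -16. 1310.] [[0.03, -1.0, -0.02], [-0.99, -0.02, -0.12], [0.12, 0.02, -0.99]]
side 57.58802072461757 [-0.01951806  0.          0.          0.          0.        ] [ 432. -987.  630.] [[0.99, -0.15, 0.01], [-0.07, -0.48, -0.88], [0.14, 0.86, -0.48]]
{'t': 0.1, 'qpos': array([-1.19770583e+00,  9.17659810e-02,  1.23175068e+00,  2.73427051e-05,
        1.81977660e+00, -5.66963200e-02]), 'joint_vel': array([ 0.00064848, -0.0001114 , -0.00384177, -0.00056056, -0.00016191,
       -0.00069913]), 'tau': array([ 3.43701358e-03, -4.47855878e+01, -4.07571709e+01,  6.99767238e-02,
        2.84272071e-02, -9.64728065e-05]), 'position': array([ 249.92171473, -545.19031882,  221.63881804]), 'ee_rot': array([-8.41773678e-04,  9.76998061e-01,  2.13246492e-01, -1.20868040e-04]), 'force': array([0.36106758, 0.47428828, 0.23021728]), 'moment': array([-0.03217013, -0.00796653,  0.02409273]), 'grasp_force': 0.0, 'gripper_width': 87.81261454396068}
```

View pics/top0.png

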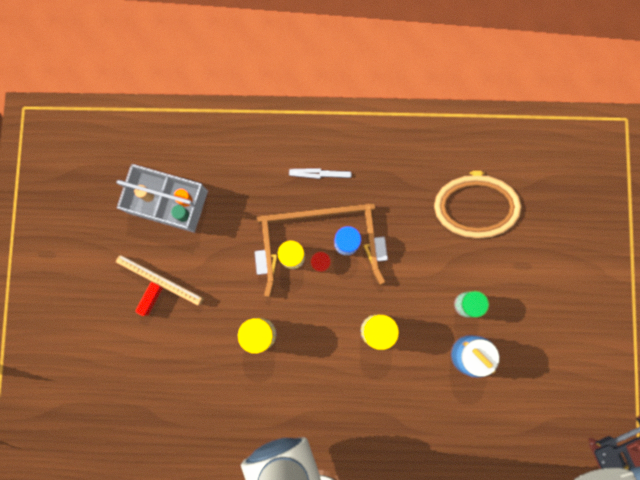

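View pics/side0.png

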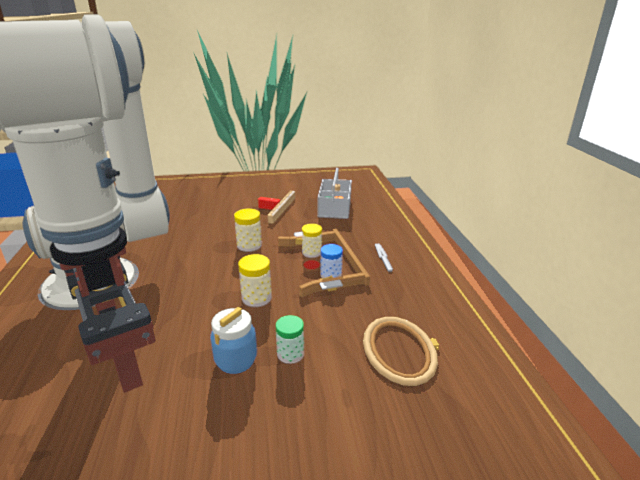

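The pictures show: the three yellow tubs are at top (291,255), (256,336) and (380,332). The one in the rack at (291,255) is the smallest, so that is tub_a. Green (472,304) is the stray, blue is at (348,240), and the spot is in the middle (320,262). The ruler is on the left at (155,285), the jar at (476,357).

```bash
cat > m.py <<'E'
from h import *
c=cap('top');im=c['pixels'];hsv=cv2.cvtColor(im,cv2.COLOR_RGB2HSV)
def blobs(lo,hi,z,name,amin=60):
    m=cv2.inRange(hsv,lo,hi);n,l,s,ce=cv2.connectedComponentsWithStats(m)
    for i in range(1,n):
        if s[i,4]>amin:
            p=ray(c,ce[i],z)[0];a=s[i,4]
            print(name,ce[i].round(1),a,p.round(1),s[i,:4])
blobs((22,150,120),(35,255,255),78,'yel');blobs((55,150,80),(80,255,255),78,'grn')
blobs((100,150,80),(120,255,255),78,'blue');
blobs((0,200,60),(4,255,255),1,'red',30)
m=cv2.inRange(hsv,(0,220,150),(5,255,255));m[:, 200:]=0;
pts=cv2.findNonZero(m);b=cv2.boxPoints(cv2.minAreaRect(pts));print('handle',ray(c,b,34).round(1).tolist())
x=im[190:310,240:400];cv2.imwrite('pics/rack.png',cv2.resize(x,None,fx=5,fy=5,interpolation=cv2.INTER_CUBIC)[:,:,::-1])
x=im[240:330,100:220];cv2.imwrite('pics/ruler.png',cv2.resize(x,None,fx=5,fy=5,interpolation=cv2.INTER_CUBIC)[:,:,::-1])
E
python3 m.py
```

```text
yel [290.3 253.3] 574 [572.3  58.3  78. ] [277 240  28  27]
yel [380.8 331.8] 1000 [ 413.1 -134.2   78. ] [364 314  35  36]
yel [254.9 335.4] 998 [399.1 126.7  78. ] [238 318  35  36]
yel [482.  357.9] 83 [ 365.  -343.2   78. ] [474 349  18  18]
grn [474.7 303.8] 508 [ 475.5 -328.7   78. ] [462 292  26  25]
blue [347.6 239.2] 506 [605.1 -62.   78. ] [335 227  26  26]
red [320.1 261.2] 277 [563.8  -4.4   1. ] [311 252  19  19]
red [148.3 299. ] 429 [469.7 377.5   1. ] [136 283  26  33]
handle [[441.3, 396.1, 34.0], [507.3, 364.7, 34.0], [496.9, 343.2, 34.0], [431.0, 374.7, 34.0]]
```

View pics/rack.png

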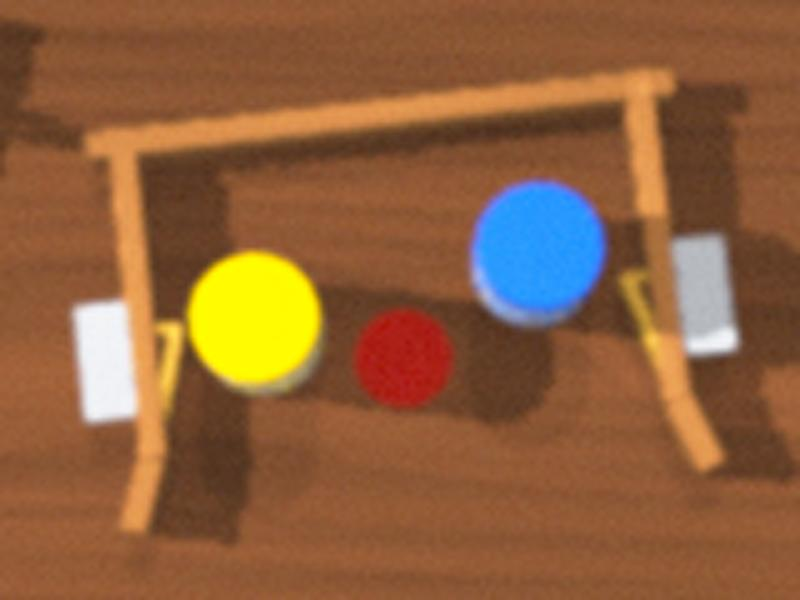

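View pics/ruler.png

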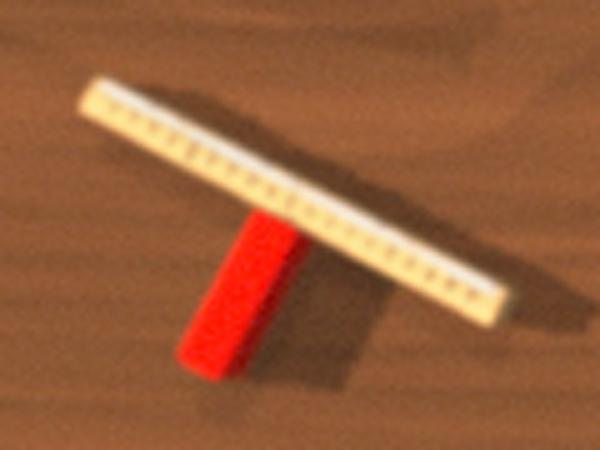

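The crops show the rack clearly: catch noses at crop (183,323) and (621,275), fence ends at about (90,145) and (672,80). The spot is clear. The ruler's bar runs from crop (100,80) to (510,295).

```bash
python3 - <<'E'
from h import *
c=cap('top')
f=lambda P,o:np.array(P)/5+np.array(o)-.4
n=ray(c,f([(183,323),(621,275)],(240,190)),26);d=n[0]-n[1];print('noses',n.round(1).tolist(),np.hypot(*d[:2]))
fe=ray(c,f([(137,155),(625,98),(90,133),(672,70)],(240,190)),28);print('fence in/out',fe.round(1).tolist())
for a in (d,fe[0]-fe[1],fe[2]-fe[3]): print('yaw',np.arctan2(-a[0],a[1]))
yaw=np.arctan2(-d[0],d[1]);u=np.array([np.cos(yaw),np.sin(yaw)])
O=n.mean(0)[:2]+49*u;print('rack O',O,'by fence',(fe[:2]-np.r_[O,0])[:,:2]@u)
v=np.array([-u[1],u[0]])
for nm,p in dict(a=(572,58.3),b=(475.5,-328.7),c=(605.1,-62),spot=(563.8,-4.4),y1=(413,-134),y2=(399,126.7)).items():
    q=np.array(p)-O;print(nm,q@u,q@v)
r=ray(c,f([(100,78),(510,290),(78,107),(492,328)],(100,240)),28);print('ruler',r.round(1).tolist())
for a,b in((0,1),(2,3)):
    e=r[a]-r[b];print(np.arctan2(-e[0],e[1]),np.hypot(*e[:2]))
h=ray(c,f([(258,210),(178,357),(222,380),(305,240)],(100,240)),34);print(h.round(1).tolist())
w=cap('wrist');T=np.array(w['camera_from_world']);s=ctrl.sense()
from scipy.spatial.transform import Rotation as R
q=s['ee_rot'];Rt=R.from_quat(np.r_[q[1:],q[0]]).as_matrix()
print('wristcam in tool',Rt.T@(-T[:3,:3].T@T[:3,3]-s['position']),(T[:3,:3]@Rt).round(2).tolist(),w['vertical_fov']);print(Rt.round(3))
E
```

```text
noses [[574.7, 92.3, 26.0], [600.4, -99.7, 26.0]] 193.72503147705663
fence in/out [[648.7, 115.0, 28.0], [679.0, -100.2, 28.0], [658.1, 136.2, 28.0], [692.0, -120.7, 28.0]]
yaw 0.13295917473545196
yaw 0.13990744653570192
yaw 0.13131104398725166
rack O [636.12621536   2.81483274] by fence [27.29855711 28.80802425]
a -56.204688512374 63.49652173434714
b -203.1567031707031 -307.29500377272024
c -39.34473441778761 -60.12969695703095
spot -72.64431437695184 2.4369712820820695
y1 -239.29412867425603 -106.02795113375711
y2 -218.61014475930062 154.22704460965963
ruler [[564.1, 439.0, 28.0], [475.5, 252.2, 28.0], [551.0, 448.0, 28.0], [458.8, 259.3, 28.0]]
-0.4429208912510723 206.77330090729458
-0.4545925141583073 210.04417177141966
[[507.4, 363.4, 34.0], [442.6, 394.9, 34.0], [433.2, 375.0, 34.0], [494.8, 341.9, 34.0]]
wristcam in tool [ 7.84941567e+01 -7.98267121e-02 -1.61402633e+02] [[-0.0, 1.0, 0.0], [-0.96, -0.0, -0.29], [-0.29, -0.0, 0.96]] 68.61221210085161
[[ 0.909  0.417 -0.   ]
 [ 0.417 -0.909  0.001]
 [ 0.    -0.001 -1.   ]]
```

```bash
python3 - <<'E'
from h import *
c=cap('top');s=cap('side')
def bl(c,lo,hi):
    m=cv2.inRange(cv2.cvtColor(c['pixels'],cv2.COLOR_RGB2HSV),lo,hi);n,l,st,ce=cv2.connectedComponentsWithStats(m)
    return [(ce[i],st[i]) for i in range(1,n) if st[i,4]>90]
print([(a.round(),b) for a,b in bl(s,(22,150,120),(35,255,255))])
S=bl(s,(22,150,120),(35,255,255))
k=K(c)[0][0,0]
for ce,st in bl(c,(22,150,120),(35,255,255)):
    for h in range(70,130,4):
        p=ray(c,ce,h)[0];r=(1310-h)/k*np.sqrt(st[4]/np.pi)
        th=np.linspace(0,6.28,60);q=proj(s,np.c_[p[0]+r*np.cos(th),p[1]+r*np.sin(th),th*0+h])
        u,v=q.mean(0)[0],q.min(0)[1]
        for _,b in S:
            if abs(b[0]+b[2]/2-u)<12 and abs(b[1]-v)<3: print(ce.round(),h,p.round(1),round(r,1),b[0]+b[2]/2-u,b[1]-v)
# jar: white top
m=cv2.inRange(cv2.cvtColor(c['pixels'],cv2.COLOR_RGB2HSV),(0,0,190),(180,60,255));m[:, :450]=0;m[:340]=0;m[385:]=0;m[:,505:]=0
(u,v),rr=cv2.minEnclosingCircle(cv2.findNonZero(m));print('jar',u,v,rr,ray(c,(u,v),118))
E
```

```text
[(array([247., 216.]), array([234, 208,  26,  17, 368], dtype=int32)), (array([312., 230.]), array([302, 224,  20,  13, 226], dtype=int32)), (array([254., 265.]), array([238, 254,  32,  23, 607], dtype=int32))]
[290. 253.] 70 [573.2  58.8  70. ] 28.4 0.3173708044363366 -1.131857108734664
[290. 253.] 74 [572.8  58.6  74. ] 28.3 0.45682891198885045 0.07973409136707232
[290. 253.] 78 [572.4  58.4  78. ] 28.2 0.5967975914009571 1.2958506843578732
[290. 253.] 82 [572.   58.1  82. ] 28.2 0.7372795153217453 2.51651694625383
[381. 332.] 94 [ 413.7 -132.5   94. ] 36.9 0.16661492368191944 -1.8754391189143576
[381. 332.] 98 [ 413.8 -132.2   98. ] 36.8 0.2392139923680361 -0.3597463678532904
[381. 332.] 102 [ 413.9 -131.8  102. ] 36.7 0.31201109244392455 1.1609675792147982
[381. 332.] 106 [ 414.  -131.4  106. ] 36.5 0.38500690065103527 2.6867255355275574
[255. 335.] 94 [399.8 124.9  94. ] 36.9 0.21780451725589955 -1.8453413788009527
[255. 335.] 98 [400.  124.4  98. ] 36.8 0.2665265876320575 -0.6600050475705075
[255. 335.] 102 [400.1 123.9 102. ] 36.6 0.31541072811339177 0.529909093322317
[255. 335.] 106 [400.3 123.5 106. ] 36.5 0.36445768559894987 1.724426568553156
[255. 335.] 110 [400.5 123.  110. ] 36.4 0.4136682109598837 2.9235730843050476
jar 479.4444580078125 357.4444580078125 19.222623825073242 [[ 368.5140119  -327.45875845  118.        ]]
```

```bash
cat > plan.py <<'E'
# plan.py "x,y,z,psi,grip[,slow]" ... : waypoints (mm, deg tool-x yaw) -> rounded rows
import sys,json
from h import *
from scipy.spatial.transform import Rotation as R
s=ctrl.sense();q=s['ee_rot'];Rt=R.from_quat(np.r_[q[1:],q[0]]).as_matrix()
p=s['position'].copy();psi=np.degrees(np.arctan2(Rt[1,0],Rt[0,0]));rows=[]
print('now t %.2f'%s['t'],p.round(1),round(psi,2),'F',s['force'].round(1),'w',round(s['gripper_width'],1),round(s['grasp_force'],1),'tilt',Rt[:,2].round(3))
for a in sys.argv[1:]:
    w=[float(t) for t in a.split(',')];t=np.array(w[:3]);st=w[5] if len(w)>5 else 20
    d=(w[3]-psi+180)%360-180
    n=max(1,int(np.ceil(max(np.linalg.norm(t-p)/st,abs(d)/5)-.02)))
    for i in range(n):
        g=(t-p)/(n-i);dd=((w[3]-psi+180)%360-180)/(n-i)
        c,sn=np.cos(np.radians(psi)),np.sin(np.radians(psi))
        dp=np.clip(np.round(np.array([c*g[0]+sn*g[1],sn*g[0]-c*g[1],-g[2]])/20,2),-1,1);tw=np.clip(round(-dd/5,2),-1,1)
        x,y,z=dp*20;p=p+[c*x+sn*y,sn*x-c*y,-z];psi-=tw*5
        rows.append(dict(dp=(dp+0.).tolist(),twist=[0,0,tw+0.],gripper=w[4]))
for i in range(0,len(rows),8): print(json.dumps(rows[i:i+8]))
E
python3 plan.py 475.5,-328.7,170,0,1 475.5,-328.7,31,0,1
```

```text
now t 0.35 [ 250.  -545.4  222.4] 24.63 F [-0.  -0.  -1.3] w 87.8 0.0 tilt [-0.  0. -1.]
[{"dp": [0.92, -0.32, 0.16], "twist": [0, 0, 0.31], "gripper": 1.0}, {"dp": [0.91, -0.35, 0.16], "twist": [0, 0, 0.31], "gripper": 1.0}, {"dp": [0.9, -0.37, 0.16], "twist": [0, 0, 0.31], "gripper": 1.0}, {"dp": [0.89, -0.4, 0.16], "twist": [0, 0, 0.31], "gripper": 1.0}, {"dp": [0.88, -0.42, 0.16], "twist": [0, 0, 0.31], "gripper": 1.0}, {"dp": [0.87, -0.44, 0.17], "twist": [0, 0, 0.31], "gripper": 1.0}, {"dp": [0.86, -0.47, 0.16], "twist": [0, 0, 0.31], "gripper": 1.0}, {"dp": [0.85, -0.49, 0.17], "twist": [0, 0, 0.31], "gripper": 1.0}]
[{"dp": [0.83, -0.51, 0.16], "twist": [0, 0, 0.31], "gripper": 1.0}, {"dp": [0.82, -0.53, 0.17], "twist": [0, 0, 0.31], "gripper": 1.0}, {"dp": [0.81, -0.56, 0.16], "twist": [0, 0, 0.3], "gripper": 1.0}, {"dp": [0.79, -0.58, 0.17], "twist": [0, 0, 0.31], "gripper": 1.0}, {"dp": [0.77, -0.6, 0.16], "twist": [0, 0, 0.3], "gripper": 1.0}, {"dp": [0.76, -0.62, 0.17], "twist": [0, 0, 0.31], "gripper": 1.0}, {"dp": [0.74, -0.64, 0.16], "twist": [0, 0, 0.3], "gripper": 1.0}, {"dp": [0.72, -0.66, 0.17], "twist": [0, 0, 0.31], "gripper": 1.0}]
[{"dp": [0.0, 0.0, 0.99], "twist": [0, 0, 0.0], "gripper": 1.0}, {"dp": [0.0, 0.0, 0.99], "twist": [0, 0, 0.0], "gripper": 1.0}, {"dp": [0.0, 0.0, 0.99], "twist": [0, 0, 0.0], "gripper": 1.0}, {"dp": [0.0, 0.0, 0.99], "twist": [0, 0, 0.0], "gripper": 1.0}, {"dp": [0.0, 0.0, 1.0], "twist": [0, 0, 0.0], "gripper": 1.0}, {"dp": [0.0, 0.0, 0.99], "twist": [0, 0, 0.0], "gripper": 1.0}, {"dp": [0.0, 0.0, 1.0], "twist": [0, 0, 0.0], "gripper": 1.0}]
```

Emit:
play_rows --targets '[{"dp":[0.92,-0.32,0.16],"twist":[0,0,0.31],"gripper":1},{"dp":[0.91,-0.35,0.16],"twist":[0,0,0.31],"gripper":1},{"dp":[0.9,-0.37,0.16],"twist":[0,0,0.31],"gripper":1},{"dp":[0.89,-0.4,0.16],"twist":[0,0,0.31],"gripper":1},{"dp":[0.88,-0.42,0.16],"twist":[0,0,0.31],"gripper":1},{"dp":[0.87,-0.44,0.16],"twist":[0,0,0.31],"gripper":1},{"dp":[0.86,-0.47,0.16],"twist":[0,0,0.31],"gripper":1},{"dp":[0.85,-0.49,0.16],"twist":[0,0,0.31],"gripper":1}]'

```text
t: 1.02
position: [363.1, -436.4, 196.9]
ee_rot: [0.0, 0.994, 0.106, 0.0]
force: [-0.9, 0.4, -0.4]
gripper_width: 88.3
grasp_force: 0.0
```

Emit:
play_rows --targets '[{"dp":[0.83,-0.51,0.16],"twist":[0,0,0.31],"gripper":1},{"dp":[0.82,-0.53,0.16],"twist":[0,0,0.31],"gripper":1},{"dp":[0.81,-0.56,0.16],"twist":[0,0,0.3],"gripper":1},{"dp":[0.79,-0.58,0.16],"twist":[0,0,0.31],"gripper":1},{"dp":[0.77,-0.6,0.16],"twist":[0,0,0.3],"gripper":1},{"dp":[0.76,-0.62,0.16],"twist":[0,0,0.31],"gripper":1},{"dp":[0.74,-0.64,0.16],"twist":[0,0,0.3],"gripper":1},{"dp":[0.72,-0.66,0.16],"twist":[0,0,0.31],"gripper":1}]'

```text
t: 1.68
position: [476.0, -327.9, 171.3]
ee_rot: [0.0, 1.0, -0.001, 0.0]
force: [0.1, -0.3, -0.5]
gripper_width: 87.8
grasp_force: 0.0
```

```bash
python3 plan.py 475.5,-328.7,31,0,1; python3 - <<'E'
from h import *
w=cap('wrist','w1.png');m=cv2.inRange(cv2.cvtColor(w['pixels'],cv2.COLOR_RGB2HSV),(55,150,80),(80,255,255))
n,l,s,ce=cv2.connectedComponentsWithStats(m)
for i in range(1,n):
    if s[i,4]>200: print(s[i],ray(w,ce[i],78).round(1),ray(w,ce[i],72).round(1))
E
```

```text
now t 1.68 [ 476.  -327.9  171.3] -0.1 F [ 0.1 -0.3 -0.5] w 87.8 0.0 tilt [ 0. -0. -1.]
[{"dp": [0.0, 0.01, 1.0], "twist": [0, 0, 0.0], "gripper": 1.0}, {"dp": [0.0, 0.0, 1.0], "twist": [0, 0, 0.0], "gripper": 1.0}, {"dp": [-0.01, 0.01, 1.0], "twist": [0, 0, 0.0], "gripper": 1.0}, {"dp": [0.0, 0.0, 1.0], "twist": [0, 0, 0.0], "gripper": 1.0}, {"dp": [-0.01, 0.01, 1.0], "twist": [0, 0, -0.01], "gripper": 1.0}, {"dp": [0.0, 0.0, 1.0], "twist": [0, 0, 0.0], "gripper": 1.0}, {"dp": [-0.01, 0.01, 1.0], "twist": [0, 0, -0.01], "gripper": 1.0}]
[283 201  68  68 932] [[ 476.8 -332.1   78. ]] [[ 474.9 -332.2   72. ]]
```

View pics/w1.png

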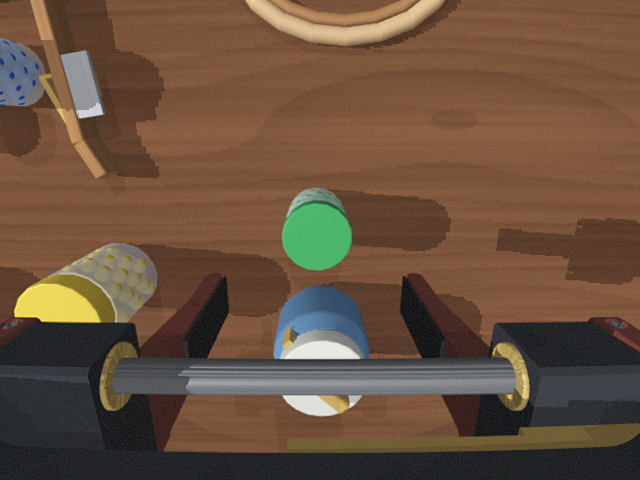

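The wrist view shows the green lid centred at (317,235) between the fingers, with the jar behind it towards the robot. The estimate holds, so I'll descend and grip.

Emit:
play_rows --targets '[{"dp":[0,0.05,1],"twist":[0,0,0],"gripper":1},{"dp":[0,0,1],"twist":[0,0,0],"gripper":1},{"dp":[0,0,1],"twist":[0,0,0],"gripper":1},{"dp":[0,0,1],"twist":[0,0,0],"gripper":1},{"dp":[0,0,1],"twist":[0,0,0],"gripper":1},{"dp":[0,0,1],"twist":[0,0,0],"gripper":1},{"dp":[0,0,1],"twist":[0,0,0],"gripper":1},{"dp":[0,0,0],"twist":[0,0,0],"gripper":1}]'

```text
t: 2.4
position: [473.0, -328.1, 26.5]
ee_rot: [-0.002, 1.0, -0.0, -0.003]
force: [-0.0, 0.2, -1.3]
gripper_width: 88.1
grasp_force: 0.0
```

Emit:
play_rows --squeeze 15 --targets '[{"dp":[0,0,0],"twist":[0,0,0],"gripper":0.5},{"dp":[0,0,0],"twist":[0,0,0],"gripper":0.5},{"dp":[0,0,0],"twist":[0,0,0],"gripper":0.5},{"dp":[0,0,0],"twist":[0,0,0],"gripper":0.5},{"dp":[0,0,0],"twist":[0,0,0],"gripper":0.5},{"dp":[0,0,0],"twist":[0,0,0],"gripper":0.5}]'

```text
t: 2.9
position: [475.9, -330.0, 32.5]
ee_rot: [0.0, 1.0, -0.0, 0.001]
force: [0.1, 0.3, 2.0]
gripper_width: 53.8
grasp_force: 15.0
```

```bash
python3 -c "
import numpy as np
O=np.array([636.1,2.8]);y=.133;u=np.array([np.cos(y),np.sin(y)]);v=np.array([-u[1],u[0]])
for a,b in((-62,1.7),(-155,0),(-80,0)):print(O+a*u+b*v)"
python3 plan.py 476,-329,141,0,0.5 574.4,-3.7,135,97.6,0.5 574.4,-3.7,45,97.6,0.5 574.4,-3.7,32,97.6,0.5,5
```

```text
[574.42211714  -3.73672441]
[482.46887787 -17.75427728]
[556.80651761  -7.80865924]
now t 2.90 [ 475.9 -330.    32.5] -0.02 F [0.1 0.3 2. ] w 53.8 15.0 tilt [ 0.001 -0.001 -1.   ]
[{"dp": [0.0, -0.01, -0.9], "twist": [0, 0, 0.0], "gripper": 0.5}, {"dp": [0.0, -0.01, -0.9], "twist": [0, 0, 0.0], "gripper": 0.5}, {"dp": [0.0, -0.01, -0.91], "twist": [0, 0, 0.0], "gripper": 0.5}, {"dp": [0.0, -0.01, -0.9], "twist": [0, 0, 0.0], "gripper": 0.5}, {"dp": [0.0, 0.0, -0.91], "twist": [0, 0, 0.0], "gripper": 0.5}, {"dp": [0.01, -0.01, -0.9], "twist": [0, 0, 0.0], "gripper": 0.5}, {"dp": [0.25, -0.81, 0.01], "twist": [0, 0, -0.98], "gripper": 0.5}, {"dp": [0.31, -0.79, 0.02], "twist": [0, 0, -0.98], "gripper": 0.5}]
[{"dp": [0.38, -0.76, 0.01], "twist": [0, 0, -0.98], "gripper": 0.5}, {"dp": [0.44, -0.72, 0.02], "twist": [0, 0, -0.98], "gripper": 0.5}, {"dp": [0.5, -0.68, 0.01], "twist": [0, 0, -0.98], "gripper": 0.5}, {"dp": [0.56, -0.64, 0.02], "twist": [0, 0, -0.97], "gripper": 0.5}, {"dp": [0.61, -0.59, 0.01], "twist": [0, 0, -0.98], "gripper": 0.5}, {"dp": [0.66, -0.53, 0.02], "twist": [0
[... 658 characters left out ...]
4, 0.14, 0.02], "twist": [0, 0, -0.97], "gripper": 0.5}]
[{"dp": [0.83, 0.22, 0.01], "twist": [0, 0, -0.98], "gripper": 0.5}, {"dp": [0.8, 0.28, 0.02], "twist": [0, 0, -0.97], "gripper": 0.5}, {"dp": [0.0, 0.0, 0.9], "twist": [0, 0, 0.0], "gripper": 0.5}, {"dp": [0.0, 0.0, 0.9], "twist": [0, 0, 0.0], "gripper": 0.5}, {"dp": [0.0, 0.0, 0.9], "twist": [0, 0, 0.0], "gripper": 0.5}, {"dp": [0.0, 0.0, 0.9], "twist": [0, 0, 0.0], "gripper": 0.5}, {"dp": [0.0, 0.0, 0.9], "twist": [0, 0, 0.0], "gripper": 0.5}, {"dp": [0.0, 0.0, 0.22], "twist": [0, 0, 0.0], "gripper": 0.5}]
[{"dp": [0.0, 0.0, 0.21], "twist": [0, 0, 0.0], "gripper": 0.5}, {"dp": [0.0, 0.0, 0.22], "twist": [0, 0, 0.0], "gripper": 0.5}]
```

Emit:
play_rows --targets '[{"dp":[0,0,-0.9],"twist":[0,0,0],"gripper":0.5},{"dp":[0,0,-0.9],"twist":[0,0,0],"gripper":0.5},{"dp":[0,0,-0.9],"twist":[0,0,0],"gripper":0.5},{"dp":[0,0,-0.9],"twist":[0,0,0],"gripper":0.5},{"dp":[0,0,-0.9],"twist":[0,0,0],"gripper":0.5},{"dp":[0,0,-0.9],"twist":[0,0,0],"gripper":0.5},{"dp":[0.25,-0.81,0],"twist":[0,0,-0.98],"gripper":0.5},{"dp":[0.31,-0.79,0],"twist":[0,0,-0.98],"gripper":0.5}]'

```text
t: 3.57
position: [485.6, -297.8, 141.0]
ee_rot: [0.001, 0.996, 0.086, 0.001]
force: [-0.4, 0.3, -2.8]
gripper_width: 53.3
grasp_force: 15.0
```

Emit:
play_rows --targets '[{"dp":[0.38,-0.76,0],"twist":[0,0,-0.98],"gripper":0.5},{"dp":[0.44,-0.72,0],"twist":[0,0,-0.98],"gripper":0.5},{"dp":[0.5,-0.68,0],"twist":[0,0,-0.98],"gripper":0.5},{"dp":[0.56,-0.64,0],"twist":[0,0,-0.97],"gripper":0.5},{"dp":[0.61,-0.59,0],"twist":[0,0,-0.98],"gripper":0.5},{"dp":[0.66,-0.53,0],"twist":[0,0,-0.97],"gripper":0.5},{"dp":[0.7,-0.48,0],"twist":[0,0,-0.98],"gripper":0.5},{"dp":[0.74,-0.41,0],"twist":[0,0,-0.97],"gripper":0.5}]'

```text
t: 4.23
position: [524.3, -166.5, 139.1]
ee_rot: [-0.0, 0.91, 0.415, -0.0]
force: [0.1, -0.8, -1.9]
gripper_width: 53.6
grasp_force: 15.0
```

Emit:
play_rows --targets '[{"dp":[0.78,-0.35,0],"twist":[0,0,-0.98],"gripper":0.5},{"dp":[0.8,-0.28,0],"twist":[0,0,-0.97],"gripper":0.5},{"dp":[0.82,-0.21,0],"twist":[0,0,-0.98],"gripper":0.5},{"dp":[0.84,-0.14,0],"twist":[0,0,-0.97],"gripper":0.5},{"dp":[0.85,-0.07,0],"twist":[0,0,-0.98],"gripper":0.5},{"dp":[0.85,0,0],"twist":[0,0,-0.97],"gripper":0.5},{"dp":[0.85,0.07,0],"twist":[0,0,-0.98],"gripper":0.5},{"dp":[0.84,0.14,0],"twist":[0,0,-0.97],"gripper":0.5}]'

```text
t: 4.9
position: [563.8, -36.2, 139.1]
ee_rot: [-0.0, 0.719, 0.695, -0.0]
force: [-0.8, -0.3, -3.0]
gripper_width: 53.8
grasp_force: 15.0
```

Emit:
play_rows --targets '[{"dp":[0.83,0.22,0],"twist":[0,0,-0.98],"gripper":0.5},{"dp":[0.8,0.28,0],"twist":[0,0,-0.97],"gripper":0.5},{"dp":[0,0,0],"twist":[0,0,0],"gripper":0.5},{"dp":[0,0,0],"twist":[0,0,0],"gripper":0.5}]'

```text
t: 5.23
position: [573.6, -3.9, 139.0]
ee_rot: [-0.0, 0.659, 0.752, -0.0]
force: [-0.8, -0.8, -3.1]
gripper_width: 53.6
grasp_force: 15.0
```

```bash
python3 plan.py 574.4,-3.7,50,97.6,0.5 574.4,-3.7,32,97.6,0.5,5; python3 -c "
from h import *
w=cap('wrist','w2.png')"
```

```text
now t 5.23 [573.6  -3.9 139. ] 97.58 F [-0.8 -0.8 -3.1] w 53.6 15.0 tilt [-0.001 -0.    -1.   ]
[{"dp": [0.0, 0.01, 0.89], "twist": [0, 0, 0.0], "gripper": 0.5}, {"dp": [0.0, 0.01, 0.89], "twist": [0, 0, 0.0], "gripper": 0.5}, {"dp": [0.0, 0.01, 0.89], "twist": [0, 0, 0.0], "gripper": 0.5}, {"dp": [0.0, 0.01, 0.89], "twist": [0, 0, 0.0], "gripper": 0.5}, {"dp": [0.0, 0.0, 0.89], "twist": [0, 0, 0.0], "gripper": 0.5}, {"dp": [0.0, 0.0, 0.22], "twist": [0, 0, 0.0], "gripper": 0.5}, {"dp": [0.0, 0.0, 0.23], "twist": [0, 0, 0.0], "gripper": 0.5}, {"dp": [0.0, 0.0, 0.22], "twist": [0, 0, 0.0], "gripper": 0.5}]
[{"dp": [0.0, 0.0, 0.23], "twist": [0, 0, 0.0], "gripper": 0.5}]
```

View pics/w2.png

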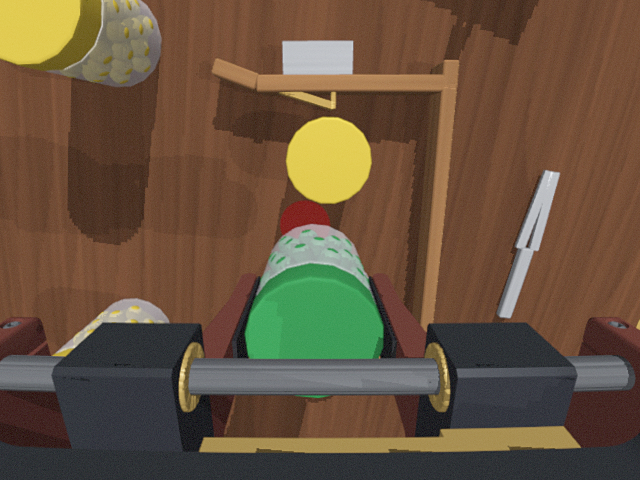

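The wrist view shows green held, yellow's lid at (329,160) clear of it, the left catch nose at about (334,107), and the fence on the right.

```bash
python3 -c "
from h import *
w=cap('wrist');print(ray(w,[(329,160)],78),ray(w,[(335,107)],26),ray(w,[(427,320)],28), proj(w,[[572,58.3,78],[574.7,92.3,26]]))"
```

```text
[[574.7035981  58.0603563  78.       ]] [[576.2446645   93.18707851  26.        ]] [[681.79618569 -69.68289515  28.        ]] [[324.74262094 159.03017599]
 [332.75439054 107.96438801]]
```

Emit:
play_rows --targets '[{"dp":[0,0,0.9],"twist":[0,0,0],"gripper":0.5},{"dp":[0,0,0.9],"twist":[0,0,0],"gripper":0.5},{"dp":[0,0,0.9],"twist":[0,0,0],"gripper":0.5},{"dp":[0,0,0.9],"twist":[0,0,0],"gripper":0.5},{"dp":[0,0,0.8],"twist":[0,0,0],"gripper":0.5},{"dp":[0,0,0.25],"twist":[0,0,0],"gripper":0.5},{"dp":[0,0,0.25],"twist":[0,0,0],"gripper":0.5},{"dp":[0,0,0.25],"twist":[0,0,0],"gripper":0.5}]'

```text
t: 6.0
position: [574.1, -5.1, 36.9]
ee_rot: [0.0, 0.659, 0.752, 0.0]
force: [0.8, -0.6, -1.5]
gripper_width: 53.7
grasp_force: 15.0
```

Emit:
play_rows --targets '[{"dp":[0,0,0.1],"twist":[0,0,0],"gripper":0.5},{"dp":[0,0,0],"twist":[0,0,0],"gripper":0.5},{"dp":[0,0,0],"twist":[0,0,0],"gripper":0.5}]'

```text
t: 6.25
position: [574.2, -4.6, 35.2]
ee_rot: [0.0, 0.659, 0.752, 0.0]
force: [-0.0, 0.3, -1.7]
gripper_width: 53.8
grasp_force: 15.0
```

Emit:
play_rows --targets '[{"dp":[0,0,0.07],"twist":[0,0,0],"gripper":0.5},{"dp":[0,0,0.06],"twist":[0,0,0],"gripper":0.5},{"dp":[0,0,0],"twist":[0,0,0],"gripper":0.5},{"dp":[0,0,0],"twist":[0,0,0],"gripper":0.5}]'

```text
t: 6.58
position: [574.2, -4.5, 32.6]
ee_rot: [0.001, 0.659, 0.752, 0.0]
force: [-0.8, 0.3, 0.6]
gripper_width: 53.7
grasp_force: 15.0
```

Emit:
play_rows --targets '[{"dp":[0,0,0],"twist":[0,0,0],"gripper":0.8},{"dp":[0,0,0],"twist":[0,0,0],"gripper":0.8},{"dp":[0,0,0],"twist":[0,0,0],"gripper":0.8},{"dp":[0,0,0],"twist":[0,0,0],"gripper":0.8},{"dp":[0,0,0],"twist":[0,0,0],"gripper":0.8}]'

```text
t: 7.0
position: [573.7, -4.4, 31.8]
ee_rot: [-0.0, 0.659, 0.752, -0.0]
force: [0.2, 0.1, 0.5]
gripper_width: 70.0
grasp_force: 0.0
```

```bash
python3 -c "
import numpy as np
y=-.447;print(np.array([519.8,345.6])-40*np.array([np.cos(y),np.sin(y)]),np.degrees(y)+180)"
python3 plan.py 574.2,-4.6,150,97.6,0.8 484,363,150,154.4,0.8
```

```text
[483.7300822  362.89048958] 154.3887865576522
now t 7.00 [573.7  -4.4  31.8] 97.58 F [0.2 0.1 0.5] w 70.0 0.0 tilt [-0.  0. -1.]
[{"dp": [0.0, 0.0, -0.98], "twist": [0, 0, 0.0], "gripper": 0.8}, {"dp": [0.0, 0.0, -0.99], "twist": [0, 0, 0.0], "gripper": 0.8}, {"dp": [0.0, 0.01, -0.98], "twist": [0, 0, 0.0], "gripper": 0.8}, {"dp": [0.0, 0.0, -0.99], "twist": [0, 0, 0.0], "gripper": 0.8}, {"dp": [-0.01, 0.01, -0.98], "twist": [0, 0, 0.0], "gripper": 0.8}, {"dp": [0.0, 0.0, -0.99], "twist": [0, 0, 0.0], "gripper": 0.8}, {"dp": [0.99, -0.11, 0.0], "twist": [0, 0, -0.6], "gripper": 0.8}, {"dp": [0.99, -0.06, 0.0], "twist": [0, 0, -0.6], "gripper": 0.8}]
[{"dp": [1.0, 0.0, 0.0], "twist": [0, 0, -0.6], "gripper": 0.8}, {"dp": [0.99, 0.05, 0.0], "twist": [0, 0, -0.6], "gripper": 0.8}, {"dp": [0.99, 0.1, 0.0], "twist": [0, 0, -0.6], "gripper": 0.8}, {"dp": [0.98, 0.15, 0.0], "twist": [0, 0, -0.6], "gripper": 0.8}, {"dp": [0.98, 0.2, 0.0], "twist": [0, 0, -0.6], "gripper": 0.8}, {"dp": [0.96, 0.26, 0.0], "twist": [0, 0, -0.6], "gripper": 0.8}, {"dp": [0.95, 0.3, 0.0], "twist": [0, 0, -0.6], "gripper": 0.8}, {"dp": [0.93, 0.35, 0.0], "twist": [0, 0, -0.6], "gripper": 0.8}]
[{"dp": [0.91, 0.4, 0.0], "twist": [0, 0, -0.6], "gripper": 0.8}, {"dp": [0.89, 0.45, 0.0], "twist": [0, 0, -0.6], "gripper": 0.8}, {"dp": [0.86, 0.5, 0.0], "twist": [0, 0, -0.59], "gripper": 0.8}, {"dp": [0.84, 0.54, 0.0], "twist": [0, 0, -0.6], "gripper": 0.8}, {"dp": [0.81, 0.58, 0.0], "twist": [0, 0, -0.59], "gripper": 0.8}, {"dp": [0.78, 0.63, 0.0], "twist": [0, 0, -0.6], "gripper": 0.8}, {"dp": [0.74, 0.66, 0.0], "twist": [0, 0, -0.59], "gripper": 0.8}, {"dp": [0.71, 0.7, 0.0], "twist": [0, 0, -0.6], "gripper": 0.8}]
[{"dp": [0.67, 0.74, 0.0], "twist": [0, 0, -0.59], "gripper": 0.8}]
```

Emit:
play_rows --targets '[{"dp":[0,0,-0.6],"twist":[0,0,0],"gripper":0.8},{"dp":[0,0,-1],"twist":[0,0,0],"gripper":0.8},{"dp":[0,0,-1],"twist":[0,0,0],"gripper":0.8},{"dp":[0,0,-1],"twist":[0,0,0],"gripper":0.8},{"dp":[0,0,-1],"twist":[0,0,0],"gripper":0.8},{"dp":[0,0,-1],"twist":[0,0,0],"gripper":0.8},{"dp":[0.99,-0.11,-0.4],"twist":[0,0,-0.6],"gripper":0.8},{"dp":[0.99,-0.06,0],"twist":[0,0,-0.6],"gripper":0.8}]'

```text
t: 7.67
position: [565.5, 33.8, 156.3]
ee_rot: [0.002, 0.618, 0.786, 0.002]
force: [-0.1, 0.8, 0.7]
gripper_width: 70.1
grasp_force: 0.0
```

Emit:
play_rows --targets '[{"dp":[1,0,0],"twist":[0,0,-0.6],"gripper":0.8},{"dp":[0.99,0.05,0],"twist":[0,0,-0.6],"gripper":0.8},{"dp":[0.99,0.1,0],"twist":[0,0,-0.6],"gripper":0.8},{"dp":[0.98,0.15,0],"twist":[0,0,-0.6],"gripper":0.8},{"dp":[0.98,0.2,0],"twist":[0,0,-0.6],"gripper":0.8},{"dp":[0.96,0.26,0],"twist":[0,0,-0.6],"gripper":0.8},{"dp":[0.95,0.3,0],"twist":[0,0,-0.6],"gripper":0.8},{"dp":[0.93,0.35,0],"twist":[0,0,-0.6],"gripper":0.8}]'

```text
t: 8.33
position: [525.9, 189.7, 153.0]
ee_rot: [0.0, 0.441, 0.898, 0.0]
force: [0.3, 0.9, 0.1]
gripper_width: 70.1
grasp_force: 0.0
```

Emit:
play_rows --targets '[{"dp":[0.91,0.4,0],"twist":[0,0,-0.6],"gripper":0.8},{"dp":[0.89,0.45,0],"twist":[0,0,-0.6],"gripper":0.8},{"dp":[0.86,0.5,0],"twist":[0,0,-0.6],"gripper":0.8},{"dp":[0.84,0.54,0],"twist":[0,0,-0.6],"gripper":0.8},{"dp":[0.81,0.58,0],"twist":[0,0,-0.6],"gripper":0.8},{"dp":[0.78,0.63,0],"twist":[0,0,-0.6],"gripper":0.8},{"dp":[0.74,0.66,0],"twist":[0,0,-0.6],"gripper":0.8},{"dp":[0.71,0.7,0],"twist":[0,0,-0.6],"gripper":0.8}]'

```text
t: 9.0
position: [487.9, 344.6, 153.0]
ee_rot: [0.0, 0.244, 0.97, 0.0]
force: [0.2, -0.1, 0.9]
gripper_width: 70.1
grasp_force: 0.0
```

Emit:
play_rows --targets '[{"dp":[0.67,0.74,0],"twist":[0,0,-0.5],"gripper":0.8},{"dp":[0,0,0],"twist":[0,0,0],"gripper":0.8},{"dp":[0,0,0],"twist":[0,0,0],"gripper":0.8}]'

```text
t: 9.25
position: [483.2, 363.6, 152.5]
ee_rot: [0.0, 0.224, 0.975, 0.0]
force: [0.4, 0.7, -0.2]
gripper_width: 70.2
grasp_force: 0.0
```

```bash
python3 m.py; python3 - <<'E'
from h import *
w=cap('wrist','w3.png');hsv=cv2.cvtColor(w['pixels'],cv2.COLOR_RGB2HSV)
m=cv2.inRange(hsv,(0,220,150),(5,255,255));n,l,s,ce=cv2.connectedComponentsWithStats(m);i=1+s[1:,4].argmax()
b=cv2.boxPoints(cv2.minAreaRect(cv2.findNonZero((l==i).astype(np.uint8))));print(s[i],ray(w,b,34).round(1).tolist(),ray(w,ce[i],34))
E
python3 plan.py
```

```text
yel [290.2 253.2] 566 [572.4  58.5  78. ] [277 240  27  27]
yel [380.8 331.9] 968 [ 413.  -134.2   78. ] [364 314  35  36]
yel [254.9 335.5] 988 [398.9 126.7  78. ] [238 318  35  36]
yel [482.3 358. ] 86 [ 364.7 -343.7   78. ] [474 350  18  17]
grn [319.  254.2] 488 [571.8  -2.4  78. ] [307 242  25  25]
blue [347.7 239.1] 505 [605.1 -62.1  78. ] [335 227  26  26]
red [155.1 286.7] 71 [497.6 363.7   1. ] [149 282  13  10]
handle [[499.6, 369.0, 34.0], [508.9, 362.7, 34.0], [495.5, 343.2, 34.0], [486.2, 349.6, 34.0]]
now t 9.35 [483.7 362.4 152.3] 154.01 F [0.4 0.7 0.2] w 70.0 0.0 tilt [ 0.001 -0.    -1.   ]Traceback (most recent call last):
  File "<stdin>", line 3, in <module>
ValueError: attempt to get argmax of an empty sequence
```

View pics/w3.png

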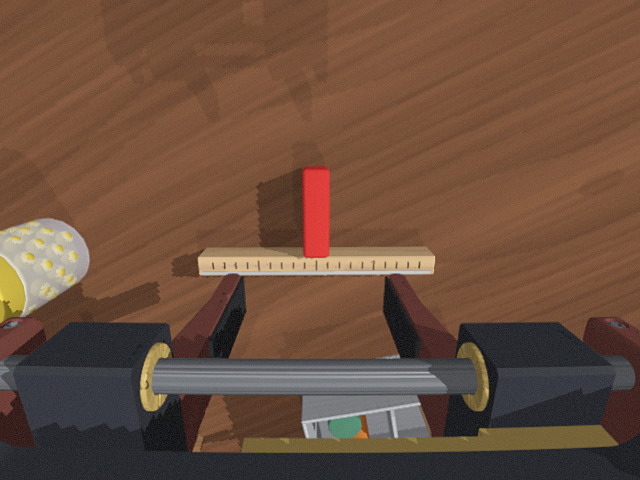

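Green stands in the rack at (571.8,-2.4). The ruler is square in the wrist view: handle at u 303–329, v 168–257, and the bar's front edge from (199,270) to (434,270).

```bash
python3 - <<'E'
from h import *
w=cap('wrist');r=ray(w,[(199,271),(434,271)],28);print(r.round(1).tolist(),ray(w,[(305,168),(328,168),(303,250),(329,250)],34).round(1).tolist())
e=r[0]-r[1];y=np.arctan2(e[0],-e[1]);print(y,np.hypot(*e[:2]));f=r.mean(0);
for y in(y,-.447):print(f[:2]-40*np.array([np.cos(y),np.sin(y)]))
E
```

```text
[[473.8, 255.2, 28.0], [564.2, 440.5, 28.0]] [[434.5, 378.7, 34.0], [442.4, 395.0, 34.0], [494.6, 347.0, 34.0], [504.2, 366.6, 34.0]]
-0.45385599335469246 206.20860866078135
[483.04542498 365.35458454]
[482.9260347  365.10769773]
```

Emit:
play_rows --targets '[{"dp":[0.05,0.07,1],"twist":[0,0,0],"gripper":0.8},{"dp":[0,0,1],"twist":[0,0,0],"gripper":0.7},{"dp":[0,0,1],"twist":[0,0,0],"gripper":0.7},{"dp":[0,0,1],"twist":[0,0,0],"gripper":0.7},{"dp":[0,0,1],"twist":[0,0,0],"gripper":0.7},{"dp":[0,0,1],"twist":[0,0,0],"gripper":0.7},{"dp":[0,0,0.6],"twist":[0,0,0],"gripper":0.7},{"dp":[0,0,0.4],"twist":[0,0,0],"gripper":0.7}]'

```text
t: 10.07
position: [482.8, 363.4, 10.1]
ee_rot: [-0.001, 0.225, 0.974, -0.001]
force: [-1.5, -0.4, -1.0]
gripper_width: 61.7
grasp_force: 0.0
```

Emit:
play_rows --targets '[{"dp":[0,0,0.2],"twist":[0,0,0],"gripper":0.7},{"dp":[0,0,0.05],"twist":[0,0,0],"gripper":0.7},{"dp":[0,0,0],"twist":[0,0,0],"gripper":0.7},{"dp":[0,0,0],"twist":[0,0,0],"gripper":0.7}]'

```text
t: 10.4
position: [483.8, 365.1, 8.2]
ee_rot: [0.001, 0.224, 0.975, 0.001]
force: [0.1, 0.0, 0.9]
gripper_width: 61.2
grasp_force: 0.0
```

```bash
python3 plan.py
```

```text
now t 10.40 [483.8 365.1   8.2] 154.07 F [0.1 0.  0.9] w 61.2 0.0 tilt [ 0.002  0.001 -1.   ]
```

Emit:
play_rows --squeeze 40 --targets '[{"dp":[0,0,0.1],"twist":[0,0,0],"gripper":0.7},{"dp":[0,0,0],"twist":[0,0,0],"gripper":0.1},{"dp":[0,0,0],"twist":[0,0,0],"gripper":0.1},{"dp":[0,0,0],"twist":[0,0,0],"gripper":0.1},{"dp":[0,0,0],"twist":[0,0,0],"gripper":0.1},{"dp":[0,0,0],"twist":[0,0,0],"gripper":0.1},{"dp":[0,0,0],"twist":[0,0,0],"gripper":0.1},{"dp":[0,0,0],"twist":[0,0,0],"gripper":0.1}]'

```text
t: 11.07
position: [483.1, 364.7, 4.9]
ee_rot: [0.0, 0.224, 0.975, 0.0]
force: [-0.4, -0.2, -0.4]
gripper_width: 21.4
grasp_force: 40.0
```

```bash
python3 plan.py 483.8,365.1,135,154.07,0.1 500,180,135,187.6,0.1 482.5,-17.7,135,187.6,0.1
```

```text
now t 11.07 [483.1 364.7   4.9] 154.08 F [-0.4 -0.2 -0.4] w 21.4 40.0 tilt [ 0.  0. -1.]
[{"dp": [0.0, 0.0, -0.93], "twist": [0, 0, 0.0], "gripper": 0.1}, {"dp": [0.0, 0.01, -0.93], "twist": [0, 0, 0.0], "gripper": 0.1}, {"dp": [0.0, 0.0, -0.93], "twist": [0, 0, 0.0], "gripper": 0.1}, {"dp": [-0.01, 0.01, -0.93], "twist": [0, 0, 0.0], "gripper": 0.1}, {"dp": [0.0, 0.0, -0.93], "twist": [0, 0, 0.0], "gripper": 0.1}, {"dp": [-0.01, 0.01, -0.93], "twist": [0, 0, 0.0], "gripper": 0.1}, {"dp": [0.0, 0.0, -0.93], "twist": [0, 0, 0.0], "gripper": 0.1}, {"dp": [-0.48, -0.8, 0.0], "twist": [0, 0, -0.67], "gripper": 0.1}]
[{"dp": [-0.43, -0.82, 0.0], "twist": [0, 0, -0.67], "gripper": 0.1}, {"dp": [-0.38, -0.85, 0.0], "twist": [0, 0, -0.67], "gripper": 0.1}, {"dp": [-0.33, -0.87, 0.0], "twist": [0, 0, -0.67], "gripper": 0.1}, {"dp": [-0.28, -0.89, 0.0], "twist": [0, 0, -0.67], "gripper": 0.1}, {"dp": [-0.23, -0.9, 0.0], "twist": [0, 0, -0.67], "gripper": 0.1}, {"dp": [-0.17, -0.91, 0.0], "twist": [0, 0, -0.67], "gripper": 0.1}, {"dp": [-0.12, -0.92, 0.0], "twist": [0, 0, -0.67], "gripper": 0.1}, {"dp": [-0.07, -0.92, 0.0], "twist": [0, 0, -0.67], "gripper": 0.1}]
[{"dp": [-0.02, -0.93, 0.0], "twist": [0, 0, -0.67], "gripper": 0.1}, {"dp": [0.22, -0.97, 0.0], "twist": [0, 0, 0.0], "gripper": 0.1}, {"dp": [0.22, -0.97, 0.0], "twist": [0, 0, 0.0], "gripper": 0.1}, {"dp": [0.22, -0.97, 0.0], "twist": [0, 0, 0.0], "gripper": 0.1}, {"dp": [0.22, -0.97, 0.0], "twist": [0, 0, 0.0], "gripper": 0.1}, {"dp": [0.22, -0.97, 0.0], "twist": [0, 0, 0.0], "gripper": 0.1}, {"dp": [0.22, -0.97, 0.0], "twist": [0, 0, 0.0], "gripper": 0.1}, {"dp": [0.21, -0.97, 0.0], "twist": [0, 0, 0.0], "gripper": 0.1}]
[{"dp": [0.22, -0.96, 0.0], "twist": [0, 0, 0.0], "gripper": 0.1}, {"dp": [0.21, -0.97, 0.0], "twist": [0, 0, 0.0], "gripper": 0.1}, {"dp": [0.22, -0.96, 0.0], "twist": [0, 0, 0.0], "gripper": 0.1}]
```

Emit:
play_rows --targets '[{"dp":[0,0,-0.93],"twist":[0,0,0],"gripper":0.1},{"dp":[0,0,-0.93],"twist":[0,0,0],"gripper":0.1},{"dp":[0,0,-0.93],"twist":[0,0,0],"gripper":0.1},{"dp":[0,0,-0.93],"twist":[0,0,0],"gripper":0.1},{"dp":[0,0,-0.93],"twist":[0,0,0],"gripper":0.1},{"dp":[0,0,-0.93],"twist":[0,0,0],"gripper":0.1},{"dp":[0,0,-0.93],"twist":[0,0,0],"gripper":0.1},{"dp":[-0.48,-0.8,0],"twist":[0,0,-0.67],"gripper":0.1}]'

```text
t: 11.73
position: [485.5, 349.0, 139.5]
ee_rot: [0.002, 0.195, 0.981, 0.003]
force: [1.0, 0.1, -1.0]
gripper_width: 22.1
grasp_force: 40.0
```

Emit:
play_rows --targets '[{"dp":[-0.43,-0.82,0],"twist":[0,0,-0.67],"gripper":0.1},{"dp":[-0.38,-0.85,0],"twist":[0,0,-0.67],"gripper":0.1},{"dp":[-0.33,-0.87,0],"twist":[0,0,-0.67],"gripper":0.1},{"dp":[-0.28,-0.89,0],"twist":[0,0,-0.67],"gripper":0.1},{"dp":[-0.23,-0.9,0],"twist":[0,0,-0.67],"gripper":0.1},{"dp":[-0.17,-0.91,0],"twist":[0,0,-0.67],"gripper":0.1},{"dp":[-0.12,-0.92,0],"twist":[0,0,-0.67],"gripper":0.1},{"dp":[-0.07,-0.92,0],"twist":[0,0,-0.67],"gripper":0.1}]'

```text
t: 12.4
position: [497.5, 197.2, 134.7]
ee_rot: [-0.0, -0.038, 0.999, -0.0]
force: [-0.1, 0.3, -1.3]
gripper_width: 21.8
grasp_force: 40.0
```

Emit:
play_rows --targets '[{"dp":[-0.02,-0.93,0],"twist":[0,0,-0.67],"gripper":0.1},{"dp":[0.22,-0.97,0],"twist":[0,0,0],"gripper":0.1},{"dp":[0.22,-0.97,0],"twist":[0,0,0],"gripper":0.1},{"dp":[0.22,-0.97,0],"twist":[0,0,0],"gripper":0.1},{"dp":[0.22,-0.97,0],"twist":[0,0,0],"gripper":0.1},{"dp":[0.22,-0.97,0],"twist":[0,0,0],"gripper":0.1},{"dp":[0.22,-0.97,0],"twist":[0,0,0],"gripper":0.1},{"dp":[0.21,-0.97,0],"twist":[0,0,0],"gripper":0.1}]'

```text
t: 13.07
position: [486.6, 40.1, 134.7]
ee_rot: [-0.0, -0.066, 0.998, 0.0]
force: [-0.3, 0.3, -0.7]
gripper_width: 21.7
grasp_force: 40.0
```

Emit:
play_rows --targets '[{"dp":[0.22,-0.96,0],"twist":[0,0,0],"gripper":0.1},{"dp":[0.21,-0.97,0],"twist":[0,0,0],"gripper":0.1},{"dp":[0.22,-0.96,0],"twist":[0,0,0],"gripper":0.1},{"dp":[0,0,0],"twist":[0,0,0],"gripper":0.1},{"dp":[0,0,0],"twist":[0,0,0],"gripper":0.1}]'

```text
t: 13.48
position: [481.6, -18.5, 134.8]
ee_rot: [-0.0, -0.065, 0.998, 0.0]
force: [-0.2, -0.4, -1.1]
gripper_width: 21.7
grasp_force: 40.0
```

```bash
python3 plan.py 482.5,-17.7,25,187.6,0.1 482.5,-17.7,6,187.6,0.1,5;  python3 - <<'E'
from h import *
cap('wrist','w4.png');c=cap('top');x=c['pixels'][170:350,220:420];cv2.imwrite('pics/t4.png',cv2.resize(x,None,fx=3,fy=3,interpolation=cv2.INTER_CUBIC)[:,:,::-1])
E
```

```text
now t 13.48 [481.6 -18.5 134.8] -172.54 F [-0.2 -0.4 -1.1] w 21.7 40.0 tilt [-0.  0. -1.]
[{"dp": [-0.01, 0.01, 0.92], "twist": [0, 0, 0.0], "gripper": 0.1}, {"dp": [-0.01, 0.0, 0.91], "twist": [0, 0, -0.01], "gripper": 0.1}, {"dp": [-0.01, 0.01, 0.92], "twist": [0, 0, 0.0], "gripper": 0.1}, {"dp": [-0.01, 0.0, 0.91], "twist": [0, 0, -0.01], "gripper": 0.1}, {"dp": [-0.01, 0.01, 0.92], "twist": [0, 0, 0.0], "gripper": 0.1}, {"dp": [0.0, 0.0, 0.91], "twist": [0, 0, -0.01], "gripper": 0.1}, {"dp": [0.0, 0.0, 0.24], "twist": [0, 0, 0.0], "gripper": 0.1}, {"dp": [0.0, 0.0, 0.24], "twist": [0, 0, 0.0], "gripper": 0.1}]
[{"dp": [0.0, 0.0, 0.24], "twist": [0, 0, 0.0], "gripper": 0.1}, {"dp": [0.0, 0.0, 0.23], "twist": [0, 0, 0.0], "gripper": 0.1}]
```

View pics/w4.png

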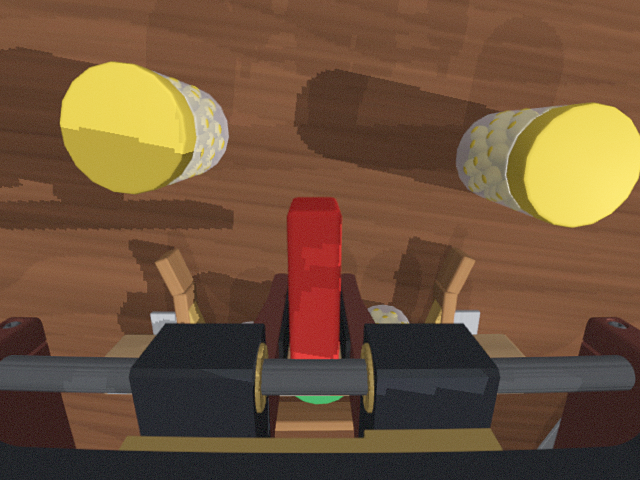

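The wrist view shows the ruler handle at u≈316, centred between the mouth tips (170,262) and (464,262). The two large yellow tubs are behind it and clear.

```bash
python3 - <<'E'
from h import *
w=cap('wrist');O=np.array([636.1,2.8]);y=.133;u=np.array([np.cos(y),np.sin(y)]);v=np.array([-u[1],u[0]])
P=lambda a,b,z:[*(O+a*u+b*v),z]
print('mouth inner tips pred',proj(w,[P(-137,121,28),P(-137,-121,28),P(-105,109,28),P(-105,-109,28)]).round(1).tolist())
s=ctrl.sense()['position'][:2]-O;print(s@u,s@v)
E
```

```text
mouth inner tips pred [[461.6, 256.7], [164.9, 257.0], [442.9, 292.6], [183.7, 292.9]]
-155.62873994523258 0.622457833553046
```

Emit:
play_rows --targets '[{"dp":[-0.03,0.02,0.9],"twist":[0,0,0],"gripper":0.1},{"dp":[0,0,0.9],"twist":[0,0,0],"gripper":0.1},{"dp":[0,0,0.9],"twist":[0,0,0],"gripper":0.1},{"dp":[0,0,0.9],"twist":[0,0,0],"gripper":0.1},{"dp":[0,0,0.4],"twist":[0,0,0],"gripper":0.1},{"dp":[0,0,0],"twist":[0,0,0],"gripper":0.1},{"dp":[0,0,0],"twist":[0,0,0],"gripper":0.1}]'

```text
t: 14.22
position: [482.3, -17.0, 55.2]
ee_rot: [-0.0, -0.066, 0.998, 0.0]
force: [0.6, -0.0, -0.5]
gripper_width: 22.0
grasp_force: 40.0
```

Emit:
play_rows --targets '[{"dp":[0,0,0.7],"twist":[0,0,0],"gripper":0.1},{"dp":[0,0,0.6],"twist":[0,0,0],"gripper":0.1},{"dp":[0,0,0.4],"twist":[0,0,0],"gripper":0.1},{"dp":[0,0,0.3],"twist":[0,0,0],"gripper":0.1},{"dp":[0,0,0.2],"twist":[0,0,0],"gripper":0.1},{"dp":[0,0,0.15],"twist":[0,0,0],"gripper":0.1},{"dp":[0,0,0],"twist":[0,0,0],"gripper":0.1},{"dp":[0,0,0],"twist":[0,0,0],"gripper":0.1}]'

```text
t: 14.88
position: [482.4, -17.5, 8.2]
ee_rot: [0.0, -0.066, 0.998, 0.0]
force: [0.2, -1.2, -0.8]
gripper_width: 21.7
grasp_force: 40.0
```

```bash
python3 plan.py
```

```text
now t 14.88 [482.4 -17.5   8.2] -172.43 F [ 0.2 -1.2 -0.8] w 21.7 40.0 tilt [ 0.  0. -1.]
```

Emit:
play_rows --targets '[{"dp":[0,0,0.12],"twist":[0,0,0],"gripper":0.1},{"dp":[-0.2,0,0],"twist":[0,0,0],"gripper":0.1},{"dp":[-0.25,0,0],"twist":[0,0,0],"gripper":0.1},{"dp":[-0.25,0,0],"twist":[0,0,0],"gripper":0.1},{"dp":[-0.25,0,0],"twist":[0,0,0],"gripper":0.1},{"dp":[-0.25,0,0],"twist":[0,0,0],"gripper":0.1},{"dp":[-0.25,0,0],"twist":[0,0,0],"gripper":0.1},{"dp":[0,0,0],"twist":[0,0,0],"gripper":0.1}]'

```text
t: 15.55
position: [511.9, -13.6, 5.6]
ee_rot: [0.0, -0.066, 0.998, 0.0]
force: [-0.1, 0.6, -1.1]
gripper_width: 22.0
grasp_force: 40.0
```

```bash
python3 plan.py; python3 - <<'E'
from h import *
O=np.array([636.1,2.8]);y=.133;u=np.array([np.cos(y),np.sin(y)]);v=np.array([-u[1],u[0]])
s=ctrl.sense()['position'][:2]-O;print(s@u+40,s@v)
E
```

```text
now t 15.55 [511.9 -13.6   5.6] -172.42 F [-0.1  0.6 -1.1] w 22.0 40.0 tilt [ 0.  0. -1.]
-85.24509476322248 0.22063132340575464
```

Emit:
play_rows --targets '[{"dp":[-0.25,0,0],"twist":[0,0,0],"gripper":0.1},{"dp":[-0.25,0,0],"twist":[0,0,0],"gripper":0.1},{"dp":[-0.25,0,0],"twist":[0,0,0],"gripper":0.1},{"dp":[-0.25,0,0],"twist":[0,0,0],"gripper":0.1},{"dp":[-0.25,0,0],"twist":[0,0,0],"gripper":0.1},{"dp":[-0.25,0,0],"twist":[0,0,0],"gripper":0.1},{"dp":[0,0,0],"twist":[0,0,0],"gripper":0.1}]'

```text
t: 16.13
position: [539.8, -9.9, 5.0]
ee_rot: [-0.002, -0.066, 0.998, -0.0]
force: [-6.6, -1.0, 3.2]
gripper_width: 22.0
grasp_force: 40.0
```

```bash
python3 plan.py; python3 m.py | head -8
```

```text
now t 16.13 [539.8  -9.9   5. ] -172.43 F [-6.6 -1.   3.2] w 22.0 40.0 tilt [-0.004 -0.    -1.   ]
yel [280.1 236.4] 102 [607.8  81.   78. ] [276 228  11  20]
yel [380.7 331.8] 996 [ 413.2 -134.1   78. ] [364 314  35  36]
yel [254.9 335.3] 999 [399.3 126.7  78. ] [238 318  35  36]
blue [346.9 227.7] 202 [629.5 -60.   78. ] [336 222  24  13]
red [324.6 290.6] 73 [498.5 -15.9   1. ] [319 287  11   8]Traceback (most recent call last):
  File "m.py", line 13, in <module>
    pts=cv2.findNonZero(m);b=cv2.boxPoints(cv2.minAreaRect(pts));print('handle',ray(c,b,34).round(1).tolist())
                                           ~~~~~~~~~~~~~~~^^^^^
cv2.error: OpenCV(4.12.0) /io/opencv/modules/imgproc/src/convhull.cpp:143: error: (-215:Assertion failed) total >= 0 && (depth == CV_32F || depth == CV_32S) in function 'convexHull'
```

Emit:
play_rows --targets '[{"dp":[-0.2,0,0],"twist":[0,0,0],"gripper":0.1},{"dp":[-0.2,0,0],"twist":[0,0,0],"gripper":0.1},{"dp":[-0.2,0,0],"twist":[0,0,0],"gripper":0.1},{"dp":[-0.2,0,0],"twist":[0,0,0],"gripper":0.1},{"dp":[-0.2,0,0],"twist":[0,0,0],"gripper":0.1},{"dp":[-0.15,0,0],"twist":[0,0,0],"gripper":0.1},{"dp":[0,0,0],"twist":[0,0,0],"gripper":0.1}]'

```text
t: 16.77
position: [562.7, -6.9, 5.0]
ee_rot: [-0.002, -0.066, 0.998, -0.0]
force: [-6.9, -1.1, 0.9]
gripper_width: 21.6
grasp_force: 40.0
```

Emit:
play_rows --targets '[{"dp":[-0.1,0,0],"twist":[0,0,0],"gripper":0.1},{"dp":[-0.1,0,0],"twist":[0,0,0],"gripper":0.1},{"dp":[0,0,0],"twist":[0,0,0],"gripper":0.1}]'

```text
t: 17.02
position: [567.4, -6.2, 4.9]
ee_rot: [-0.001, -0.066, 0.998, 0.0]
force: [-2.1, 0.3, -1.2]
gripper_width: 21.6
grasp_force: 40.0
```

```bash
python3 plan.py; python3 - <<'E'
from h import *
O=np.array([636.1,2.8]);y=.133;u=np.array([np.cos(y),np.sin(y)]);v=np.array([-u[1],u[0]])
s=ctrl.sense()['position'][:2]-O;print(s@u+40,s@v)
E
```

```text
now t 17.02 [567.4  -6.2   4.9] -172.43 F [-2.1  0.3 -1.2] w 21.6 40.0 tilt [-0.001  0.    -1.   ]
-29.3250089782632 0.23046667604212345
```

Emit:
play_rows --targets '[{"dp":[-0.05,0,0],"twist":[0,0,0],"gripper":0.1},{"dp":[-0.05,0,0],"twist":[0,0,0],"gripper":0.1},{"dp":[0,0,0],"twist":[0,0,0],"gripper":0.1},{"dp":[0,0,0],"twist":[0,0,0],"gripper":0.1}]'

```text
t: 17.35
position: [568.9, -5.9, 5.0]
ee_rot: [-0.001, -0.066, 0.998, 0.0]
force: [-4.7, -0.4, -3.2]
gripper_width: 21.9
grasp_force: 40.0
```

```bash
python3 plan.py; python3 - <<'E'
from h import *
c=cap('wrist');a=c['pixels'];d=cap('top')['pixels'][180:330,230:410];d=cv2.resize(d,(480,400),interpolation=cv2.INTER_CUBIC)
cv2.imwrite('pics/chk.png',np.hstack([cv2.resize(a[200:440,100:540],(310,400)),d])[:,:,::-1])
E
```

```text
now t 17.35 [568.9  -5.9   5. ] -172.41 F [-4.7 -0.4 -3.2] w 21.9 40.0 tilt [-0.002 -0.    -1.   ]
```

View pics/chk.png

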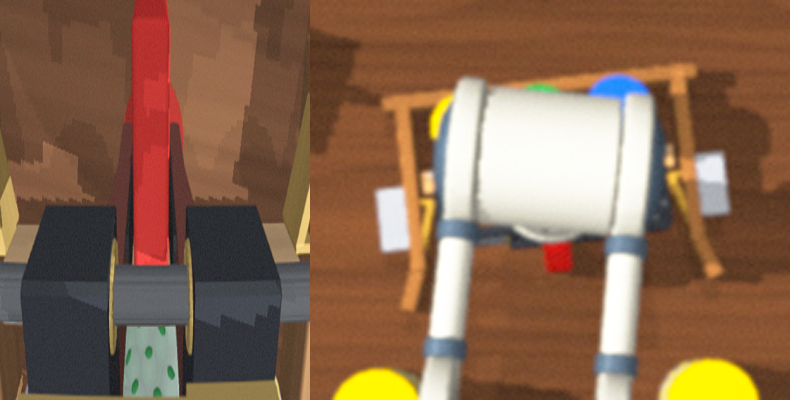

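The check picture shows all three tubs by the fence and the ruler deep in the rack, with the catches looking closed behind it. I'll press slightly further to be sure.

Emit:
play_rows --targets '[{"dp":[-0.05,0,0],"twist":[0,0,0],"gripper":0.1},{"dp":[-0.05,0,0],"twist":[0,0,0],"gripper":0.1},{"dp":[0,0,0],"twist":[0,0,0],"gripper":0.1},{"dp":[0,0,0],"twist":[0,0,0],"gripper":0.1}]'

```text
t: 17.78
position: [568.9, -5.9, 5.1]
ee_rot: [-0.003, -0.066, 0.998, -0.0]
force: [-13.6, -2.0, 1.8]
gripper_width: 21.8
grasp_force: 40.0
```

Firm fence contact: the force rose to 13.6 N with no advance. Now ease off, release and lift.

Emit:
play_rows --targets '[{"dp":[0.1,0,0],"twist":[0,0,0],"gripper":0.1},{"dp":[0,0,0],"twist":[0,0,0],"gripper":0.1},{"dp":[0,0,0],"twist":[0,0,0],"gripper":0.6},{"dp":[0,0,0],"twist":[0,0,0],"gripper":0.6},{"dp":[0,0,0],"twist":[0,0,0],"gripper":0.6},{"dp":[0,0,0],"twist":[0,0,0],"gripper":0.6},{"dp":[0,0,0],"twist":[0,0,0],"gripper":0.6},{"dp":[0,0,0],"twist":[0,0,0],"gripper":0.6}]'

```text
t: 18.45
position: [570.0, -5.9, 6.0]
ee_rot: [0.001, -0.066, 0.998, -0.0]
force: [0.8, 0.9, -0.3]
gripper_width: 52.3
grasp_force: 0.0
```

Emit:
play_rows --targets '[{"dp":[0,0,-0.4],"twist":[0,0,0],"gripper":0.6},{"dp":[0,0,-0.8],"twist":[0,0,0],"gripper":0.6},{"dp":[0,0,-1],"twist":[0,0,0],"gripper":0.6},{"dp":[0,0,-1],"twist":[0,0,0],"gripper":0.6},{"dp":[0,0,-1],"twist":[0,0,0],"gripper":0.6},{"dp":[0,0,-1],"twist":[0,0,0],"gripper":0.6},{"dp":[0,0,-1],"twist":[0,0,0],"gripper":0.6},{"dp":[0,0,-1],"twist":[0,0,0],"gripper":0.6}]'

```text
t: 19.12
position: [569.6, -5.9, 151.4]
ee_rot: [0.0, -0.066, 0.998, -0.0]
force: [0.1, 0.6, -0.2]
gripper_width: 52.5
grasp_force: 0.0
```

Emit:
play_rows --targets '[{"dp":[1,0,-0.5],"twist":[0,0,0],"gripper":0.6},{"dp":[1,0,-0.5],"twist":[0,0,0],"gripper":0.6},{"dp":[1,0,-0.5],"twist":[0,0,0],"gripper":0.6},{"dp":[1,0,0],"twist":[0,0,0],"gripper":0.6},{"dp":[1,0,0],"twist":[0,0,0],"gripper":0.6},{"dp":[1,0,0],"twist":[0,0,0],"gripper":0.6},{"dp":[1,0,0],"twist":[0,0,0],"gripper":0.6},{"dp":[0,0,0],"twist":[0,0,0],"gripper":0.6}]'

```text
t: 19.78
position: [429.0, -24.6, 181.0]
ee_rot: [0.001, -0.066, 0.998, -0.0]
force: [0.4, -0.9, 0.4]
gripper_width: 52.8
grasp_force: 0.0
```

```bash
python3 plan.py; python3 - <<'E'
from h import *
d=cap('top')['pixels'][180:330,230:430];d=cv2.resize(d,(800,600),interpolation=cv2.INTER_CUBIC)
cv2.imwrite('pics/fin.png',d[:,:,::-1])
E
python3 m.py 2>/dev/null
```

```text
now t 19.78 [429.  -24.6 181. ] -172.45 F [ 0.4 -0.9  0.4] w 52.8 0.0 tilt [ 0.002 -0.    -1.   ]
yel [287.8 226.9] 558 [628.3  65.1  78. ] [275 214  27  27]
yel [389.7 332.1] 391 [ 413.  -152.7   78. ] [382 315  17  35]
yel [254.9 335.3] 1000 [399.2 126.8  78. ] [237 318  36  36]
grn [315.8 224.1] 470 [635.7   6.1  78. ] [304 213  25  24]
blue [345.5 220.7] 504 [644.4 -56.8  78. ] [333 209  26  25]
red [320.8 263.9] 452 [557.7  -6.1   1. ] [311 248  19  34]
```

View pics/fin.png

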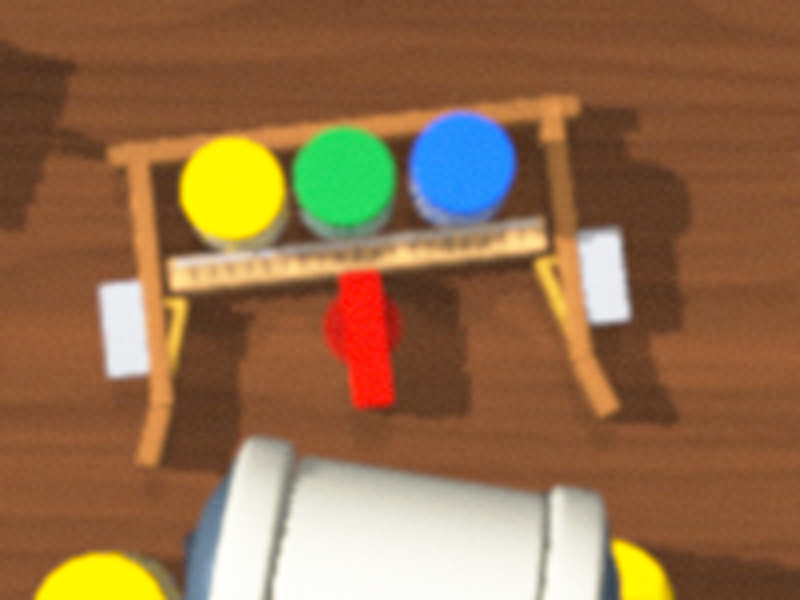

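The final view shows the three tubs upright in one row at the fence, with the ruler behind them. Both brass catches, at crop (180,300) and (545,262), are closed behind its bar.

```bash
python3 -c "
from rig import ctrl
print(ctrl.finish_job())"
```

```text
the job is handed in; nothing more can be done
None
```

The job is handed in: the last overhead view showed all three tubs upright in one straight row against the fence, the ruler home with both brass catches shut behind it, and the arm clear; the clock read about 20 s.

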